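# Hold a flow-cell cover over its body on guide pins

### The job

Take the loose guide pin out of the white rack and stand it, round nose up, fully home in the corner hole of the flow cell body diagonally opposite the pin that already stands there, and let go of it. Then lift the cover by its handle, lower it over the two pins with its hose stub at the end of the body's hose barb, and finish still holding it level about 15 mm above the body, its open holes in line with the threaded holes below, so that I can check the seal and start the screws. The cover must not touch the body; leave the jar, beaker, bottle and spanner where they are.

Things in the scene. Friction and masses are not known exactly. Their poses are not given: they have to be found in the camera images.
- cell: flow cell body, fixed: grey metal block 110 x 150 mm (x, y) on a foot plate 124 x 166 mm, top face 50 mm above the table, chamber and black O-ring in it. Origin: centre of the underside, z up. A hose barb sticks 24 mm out of the +y end. Four blind holes at x +-42, y +-62 mm, 11 mm across, 35 deep, 1.5 chamfer: fixed pin in (+42, +62), loose pin goes in (-42, -62), two stay open for screws
- fixed_pin: steel guide pin already fixed in the (+42, +62) hole of the cell: 10 mm across, 90 mm long, its top 55 mm above the top of the cell, bullet nose. Origin: centre of its foot, 15 mm above the table, z up
- guide_pin: loose plain steel guide pin, 10 mm across, 90 mm long, 55 g, standing upright in the middle hole of the rack with its top 100 mm above the table; the upper 11 mm taper to a bullet nose, the foot has a 3 mm chamfer. Origin: centre of its foot, z along the pin towards the nose
- pin_foot (a point): centre of the foot of the loose guide pin (same as its origin)
- pin_rack: white plastic rack, fixed, 46 x 108 x 40 mm, three vertical holes in a row along its y, 34 mm apart, 11 mm across, 30 mm deep. Origin: centre of its underside, z up
- cover: loose grey metal plate lying on the table, 110 x 150 x 8 mm (x, y, z), about 0.42 kg, four 13 mm through holes at x +-42, y +-62 mm. Origin: centre of the underside, z up. Bridge handle: bar 12 mm wide (x), 86 long (y), 10 thick, middle 40 mm above the underside, posts at y +-36; 27 mm free under it. Hose stub 26 mm tall on top at y +60. Fitted, its axes run as the cell's
- cover_handle (a point): middle of the handle bar of the cover, 40 mm above its underside; axes as the cover
- cell_pin_hole_near (a point): mouth centre, at the top face, of the cell hole that takes the loose pin, at (-42, -62) mm
- cell_screw_hole_a (a point): mouth centre of the open threaded hole of the cell at (+42, -62) mm
- cell_screw_hole_b (a point): mouth centre of the open threaded hole of the cell at (-42, +62) mm
- cover_screw_hole_a (a point): centre, at the underside, of the cover hole at (+42, -62) mm that belongs over cell_screw_hole_a
- cover_screw_hole_b (a point): centre, at the underside, of the cover hole at (-42, +62) mm that belongs over cell_screw_hole_b
- jar_1: bystander: sample jar 48 mm across, 80 mm tall, behind and left of the cell. Origin: centre of its underside
- beaker: bystander: small clear beaker 58 mm across, 68 mm tall, behind and right of the cell. Origin: centre of its underside
- bottle_a: bystander: bottle 83 mm across, 150 mm tall, behind the cover. Origin: centre of its underside
- spanner: bystander: spanner 142 mm long, 8 mm thick, flat on the table in front of the cell, next to four fixed screws standing 31 mm tall on their heads. Origin: its middle, at the table

How it is judged:
By the outcome, as a careful person would: the job done as asked, in the order asked, and still so for the second after the job is handed in, while the arm keeps its last pose, push and grip.
It also fails if it takes over 53 s, if anything falls off the work surface, if the arm or the gripper's body presses on something with over 40 N, if the wrist force passes 120 N, or if a joint passes its speed limit or range.

### The arm

A 7-joint arm with a two-finger parallel gripper is mounted at the origin on a cart in front of the work surface, level with it; the furniture and walls round the work are solid. World frame = base frame: x ahead of the robot, y to its left, z up, the work surface at z = 0. Lengths are in m, angles in rad, forces in N, time in s.
With the tool pointing down it reaches from about 0.4 to 0.85 m from the base axis. Payload 10.4 kg.
Tool frame: the origin (TCP) lies on the centre line of the jaws, within the pads' length; the fingertips stand 11 mm ahead of it and the grasp point (between the pads) lies 8 mm behind it (tip_reach is the distance from the TCP to the fingertips, in m); z points along the fingers, y is the line along which they close (so a half turn about z gives the same grasp; the last joint's range is limited). The gripper opens to 85 mm and grips with 20 to 120 N. Pads are 22 mm wide; open, the fingers measure 114 mm over their backs; the gripper's body (76 mm by 85 mm) begins 54 mm behind the grasp point. The pads swing forward as they close: fully open they stand 13 mm farther back than shut.
Start: joints at [1.31, 0.332, -0.065, 1.46, 0.022, 1.35, -0.088], TCP at [0.147, -0.607, 0.242] pointing down, gripper open.
Joint ranges: [-2.6, 2.6], [-0.5, 2.12], [-1.47, 1.34], [0.16, 2.42], [-1.27, 4.41], [0.06, 2.06], [-2.6, 2.6]. Speed limits (rad/s): [2.22, 2.22, 2.79, 2.79, 3.14, 3.14, 3.14].

### API

Orientations are given as a unit quaternion [x, y, z, w].
In Python, from workcell import get_obs, camera, hand_in, tip_reach gives the robot as it stands. The module is installed in compiled form; this text tells all that it offers.
- The arm moves only by the tool move_arm, never from a script. Its argument "plan" is a list of rows, each an object with "delta_pos": the shift along the tool's x, y, z in shares of 0.75 m (1.0 is 0.75 m), a list of three; "turn": the turn, a rotation vector about the tool's x, y, z in parts of the range, where 1.0 means 4 rad, a list of three; "fingers": the closure, from 0 (fully open) to 1 (shut). A call has 1 to 12 rows; each row is the pose to reach, as a shift and turn from the pose commanded when the call began, along the tool's axes at that moment; what a row does not reach only later rows make up. A row lasts 1/8 s, in which the tool goes at most 62.5 mm and 10.7 degrees, less where a joint would pass 70% of its speed; a pose out of reach is approached as far as the arm can. A shift or turn number past 1, either way, is cut back to 1. A call with a gripper value outside its range is refused whole. The fingers move at their own pace and stop on an object; "force" is the grip in N (left out, the last holds). Time passes only in rows, so rows that repeat a pose let the fingers close. It gives the time, the measured TCP pose, the force, the opening and the grip force at its end, in the units of the state.
- get_obs(): the state, without advancing time (a new reading comes with each control period).
- camera(name): name is "scene" or "top"; returns a dict with "color" (420x560x3 uint8, red, green, blue), "range_z" (420x560 float32, m along the optical axis (not along the pixel's ray), 0 where there is no reading), "fx", "fy", "cx", "cy" (pixels), "R" (3x3) and "t" (3): a world point X has camera coordinates R X + t. Camera axes: x right, y down, z forward; pixel columns grow to the right and rows downward; lengths in m; the calibration is good to about 2 mm. A picture is of the moment at which its call begins.
- hand_in(): hands the job in; it is judged then, once.
The state is a dict: "clock": time; "joint_pos": joint angles; "joint_velocities": joint speeds; "tau": joint torques, N m; "position": TCP position; "ee_rot": TCP orientation; "ft_force": force on the tool from outside, world axes, zero at the start; "torque": the same for the moment, N m; "grip_width": opening from 0.0 (shut) to 1.0 (fully open); "grasp_force": force on a finger pad.
Only numpy, scipy, OpenCV 4.12 (cv2) and the standard library are available. Lean on these libraries where they do the work, as an engineer would, in place of code of your own. Each camera call takes 0.05 s, during which the arm holds its last target. There are 200 camera calls.

## Working session

There is one attempt and no reset: what is moved stays moved. The work goes in short steps, Python scripts to look and compute and a tool call to move; the robot and the scene stay as the last step left them, time stands still between calls to the robot, and variables do not carry over. Pictures are saved under pics/ and viewed, at most 10 in all, crops included, and the job is handed in when it is done.

Besides the shell and the picture viewer there is one more tool, called after "Call:" as name([rows], argument=value, ...), one row to a line, values as JSON. move_arm: Moves the arm, as the interface text tells. Its arguments: {"type":"object","properties":{"plan":{"type":"array","items":{"type":"object","properties":{"delta_pos":{"type":"array","items":{"type":"number"}},"turn":{"type":"array","items":{"type":"number"}},"fingers":{"type":"number"}}}},"force":{"type":"number"}},"required":["plan"]}

```bash
mkdir -p pics
python3 - <<'E'
from workcell import get_obs,camera,tip_reach
import cv2,numpy as np
o=get_obs();print(o, tip_reach if not callable(tip_reach) else tip_reach())
for n in("scene","top"):
    c=camera(n);np.savez(f"{n}0.npz",**c);cv2.imwrite(f"pics/{n}0.png",c["color"][:,:,::-1])
    print(n,c["fx"],c["fy"],c["cx"],c["cy"],c["R"],c["t"])
E
```

```text
{'clock': 0.0, 'joint_pos': array([ 1.31041688,  0.33286693, -0.06469868,  1.4609714 ,  0.02161901,
        1.3498965 , -0.08848932]), 'joint_velocities': array([ 0.00039109, -0.00021022,  0.00014732, -0.00141625,  0.00138837,
       -0.00033455, -0.00118826]), 'tau': array([ 2.91920160e-04, -6.25448799e+01,  4.91072936e-02, -3.91615713e+01,
        1.61736365e-02,  9.65731888e-03,  1.17741115e-05]), 'position': array([ 0.14711611, -0.60705628,  0.24150465]), 'ee_rot': array([ 9.92938589e-01,  1.18627300e-01, -1.28935942e-04, -7.11418516e-04]), 'ft_force': array([-0.08270241, -0.27019906, -0.59115231]), 'torque': array([ 0.02138364, -0.04297419,  0.00781856]), 'grasp_force': 0.0, 'grip_width': 1.0022319650457006} 0.011
scene 455.1884666454649 455.1884666454649 273.83445619075604 218.8952324466805 [[-0.82053409 -0.57127805 -0.01911005]
 [-0.40606463  0.60611376 -0.68391346]
 [ 0.40228761 -0.55341439 -0.72931282]] [0.37652645 0.34389897 0.7511382 ]
top 460.24433918925655 460.24433918925655 282.6888233223519 206.78624109985515 [[ 4.89969302e-04 -9.99999101e-01  1.24817889e-03]
 [-9.76594943e-01 -7.46967359e-04 -2.15085470e-01]
 [ 2.15086209e-01 -1.11357992e-03 -9.76594431e-01]] [-0.14688714  0.57512173  1.2275502 ]
```

View pics/scene0.png

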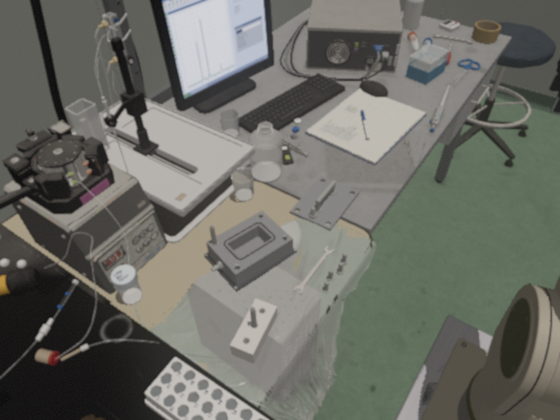

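View pics/top0.png

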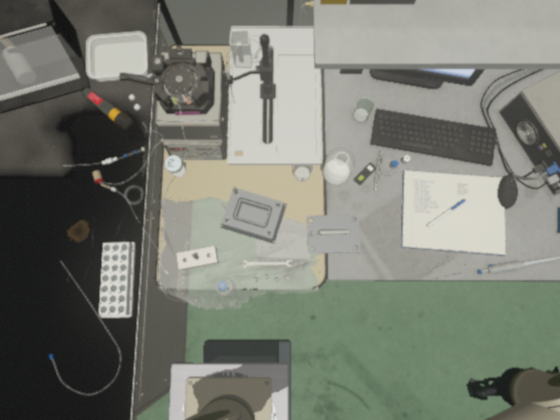

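Scene: the cell is at about (250,248), the rack with the loose pin at (254,325) and the cover at (325,203). Top: the cell is at (253,214), the cover at (333,233) and the rack at (197,258). I'll enlarge the work area in both views.

```bash
cat > h.py <<'E'
import numpy as np,cv2
def load(n): return dict(np.load(n+".npz"))
def ray(c,u,v):
    d=np.array([(u-c["cx"])/c["fx"],(v-c["cy"])/c["fy"],1.]);return -c["R"].T@c["t"],c["R"].T@d
def atz(c,u,v,z):
    o,d=ray(c,u,v);return o+d*(z-o[2])/d[2]
def proj(c,X):
    p=np.atleast_2d(X)@c["R"].T+c["t"];return np.c_[p[:,0]/p[:,2]*c["fx"]+c["cx"],p[:,1]/p[:,2]*c["fy"]+c["cy"]]
def cloud(c):
    v,u=np.mgrid[:420,:560];z=c["range_z"].astype(float)
    P=np.stack([(u-c["cx"])/c["fx"]*z,(v-c["cy"])/c["fy"]*z,z],-1);return (P-c["t"])@c["R"]
E
python3 - <<'E'
from h import *
t=load("top0")["color"][175:300,165:365,::-1]; s=load("scene0")["color"][170:370,175:385,::-1]
cv2.imwrite("pics/t1.png",cv2.resize(t,None,fx=4,fy=4,interpolation=cv2.INTER_CUBIC))
cv2.imwrite("pics/s1.png",cv2.resize(s,None,fx=3,fy=3,interpolation=cv2.INTER_CUBIC))
for n in("top0","scene0"):
    c=load(n);P=cloud(c);
    for u,v in ([(253,214),(228,203),(333,245),(197,265),(197,258),(340,165),(302,175),(260,262),(175,230)] if n=="top0" else [(250,248),(325,203),(250,340)]): print(n,u,v,P[v,u].round(4))
E
```

```text
top0 253 214 [ 0.5644 -0.0605  0.0141]
top0 228 203 [0.5876 0.0079 0.0555]
top0 333 245 [ 0.4745 -0.2908  0.0112]
top0 197 265 [0.4146 0.0912 0.0399]
top0 197 258 [0.4338 0.0917 0.0414]
top0 340 165 [ 0.675  -0.301   0.1342]
top0 302 175 [ 0.6851 -0.2041  0.0041]
top0 260 262 [ 0.4263 -0.0819  0.006 ]
top0 175 230 [0.5189 0.1657 0.0042]
scene0 250 248 [ 0.5659 -0.0626  0.0178]
scene0 325 203 [ 0.5045 -0.2831  0.0088]
scene0 250 340 [0.4237 0.1245 0.0417]
```

View pics/t1.png

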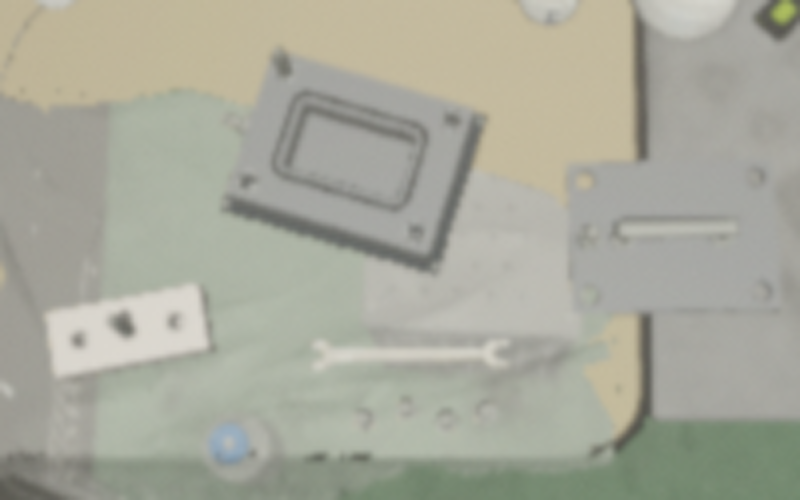

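View pics/s1.png

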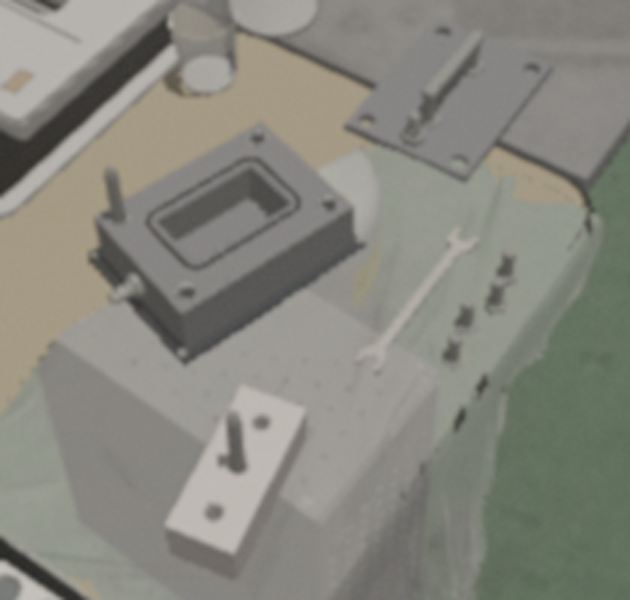

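Both crops agree. The cell is yawed about -17°, with its fixed pin at top-crop (282,62) and barb at (235,120). The cover lies near yaw 0 with its stub at (600,235), already on the +y side. The rack is yawed about +11°, with the pin at (122,322). Next I'll fit the model contours in both views.

```bash
cat >> h.py <<'E'
from scipy.optimize import minimize
from scipy.ndimage import map_coordinates
def grad(c,s=1.0):
    g=np.zeros((420,560))
    for k in range(3):
        im=cv2.GaussianBlur(c["color"][:,:,k].astype(np.float32),(0,0),s)
        g+=np.hypot(cv2.Sobel(im,5,1,0),cv2.Sobel(im,5,0,1))
    return np.minimum(g,400)
def rect(hx,hy,z,n=60,cx=0,cy=0):
    s=np.linspace(-1,1,n);o=np.ones(n)
    return np.r_[np.c_[s*hx+cx,o*hy+cy,o*z],np.c_[s*hx+cx,-o*hy+cy,o*z],np.c_[o*hx+cx,s*hy+cy,o*z],np.c_[-o*hx+cx,s*hy+cy,o*z]]
def circ(x,y,r,z,n=24):
    a=np.arange(n)*2*np.pi/n;return np.c_[x+r*np.cos(a),y+r*np.sin(a),z+0*a]
def place(M,p):
    c,s=np.cos(p[2]),np.sin(p[2]);return np.c_[M[:,0]*c-M[:,1]*s+p[0],M[:,0]*s+M[:,1]*c+p[1],M[:,2]+p[3]]
def fit(cams,M,p0,freez=True):
    p=np.array(p0,float)
    for s in(2.5,1.5,0.8):
        G=[grad(c,s) for c in cams]
        def f(q):
            pp=q if freez else np.r_[q,p0[3]]
            W=place(M,pp);return -sum(map_coordinates(g,proj(c,W)[:,::-1].T,order=1).mean() for c,g in zip(cams,G))
        q=p if freez else p[:3]
        r=minimize(f,q,method="Nelder-Mead",options=dict(initial_simplex=np.vstack([q]+[q+d for d in np.diag([.006,.006,.05,.006][:len(q)])]),xatol=1e-5,fatol=1e-4,maxiter=800))
        p=r.x if freez else np.r_[r.x,p0[3]]
    return p,-r.fun
H=[(sx*.042,sy*.062) for sx in(1,-1) for sy in(1,-1)]
CELL=np.r_[rect(.055,.075,.05),rect(.055,.075,.05)]
CELL=np.r_[CELL]+0
CELLH=np.vstack([CELL]+[circ(x,y,.007,.05) for x,y in H[1:]])
RACK=np.vstack([rect(.023,.054,.04)]+[circ(0,y,.0055,.04) for y in(-.034,.034)])
COV=np.vstack([rect(.055,.075,.008)]+[circ(x,y,.0065,.008) for x,y in H]+[rect(.006,.043,.045)])
E
python3 - <<'E'
from h import *
t,s=load("top0"),load("scene0")
for n,M,uv,z,yaw in(("cell",CELLH,(253.7,215),.05,-.3),("rack",RACK,(197,257.5),.04,.19),("cover",COV,(333.7,234.5),.008,0)):
    p0=np.r_[atz(t,*uv,z)[:2],yaw,0]
    print(n,p0.round(4))
    for nm,cs,fz in(("top",[t],False),("scene",[s],False),("both",[t,s],True),("both0",[t,s],False)):
        p,f=fit(cs,M,p0,fz);print(nm,p.round(4),round(f,1))
E
```

```text
cell [ 0.5542 -0.0648 -0.3     0.    ]
top [ 0.5589 -0.0692 -0.2989  0.    ] 246.5
scene [ 0.563  -0.0588 -0.2985  0.    ] 247.9
both [ 0.5629 -0.0597 -0.298  -0.0011] 488.6
both0 [ 0.5624 -0.0592 -0.2986  0.    ] 487.0
rack [0.4354 0.0921 0.19   0.    ]
top [0.4365 0.0947 0.1878 0.    ] 363.6
scene [0.437  0.0949 0.1894 0.    ] 334.1
both [ 4.368e-01  9.480e-02  1.874e-01 -1.000e-04] 697.0
both0 [0.4368 0.0948 0.1875 0.    ] 697.0
cover [ 0.5054 -0.2939  0.      0.    ]
top [ 0.5064 -0.286   0.0007  0.    ] 100.5
scene [ 0.498  -0.2671  0.0287  0.    ] 163.6
both [ 0.5107 -0.2892  0.0061 -0.0265] 268.8
both0 [ 0.498  -0.2685  0.0178  0.    ] 214.6
```

```bash
cat >> h.py <<'E'
def msfit(cs,M,p0,fz,d=.008):
    return max((fit(cs,M,np.array(p0)+[dx,dy,dw,0],fz) for dx in(-d,0,d) for dy in(-d,0,d) for dw in(-.03,.03)),key=lambda r:r[1])
E
python3 - <<'E'
from h import *
t,s=load("top0"),load("scene0")
for n,M,p0 in(("cell",CELLH,[.5625,-.0595,-.298,0]),("cover",COV,[.5054,-.2885,.03,0])):
    for nm,cs,fz in(("top",[t],False),("scene",[s],False),("both",[t,s],True)):
        p,f=msfit(cs,M,p0,fz);print(n,nm,p.round(4),round(f,1))
    im=[]
    for c,(x0,x1,y0,y1) in((t,(215,365,180,265)),(s,(175,385,170,290))):
        a=cv2.resize(c["color"][y0:y1,x0:x1,::-1],None,fx=3.8,fy=3.8,interpolation=cv2.INTER_CUBIC)
        for u,v in proj(c,place(M,p)): cv2.circle(a,(int((u-x0+.5)*3.8),int((v-y0+.5)*3.8)),0,(0,0,255),-1)
        im.append(a)
    cv2.imwrite(f"pics/o_{n}.png",np.vstack([im[1][:,:570+228],cv2.copyMakeBorder(im[0],0,0,0,im[1].shape[1]-im[0].shape[1],0)])[:600*2])
E
python3 -c "
import cv2,numpy as np
a=cv2.imread('pics/o_cell.png');b=cv2.imread('pics/o_cover.png');print(a.shape)
o=np.hstack([a,b]);cv2.imwrite('pics/o.png',cv2.resize(o,(800,int(o.shape[0]*800/o.shape[1])),interpolation=cv2.INTER_AREA))"
```

```text
cell top [ 0.5589 -0.0692 -0.2989  0.    ] 246.5
cell scene [ 0.563  -0.0588 -0.2985  0.    ] 247.9
cell both [ 0.5629 -0.0597 -0.298  -0.0011] 488.6
cover top [ 0.5064 -0.286   0.0007  0.    ] 100.5
cover scene [ 0.5085 -0.2846  0.0525  0.    ] 168.7
cover both [ 0.5107 -0.2892  0.006  -0.0265] 268.8
(779, 798, 3)
```

View pics/o.png

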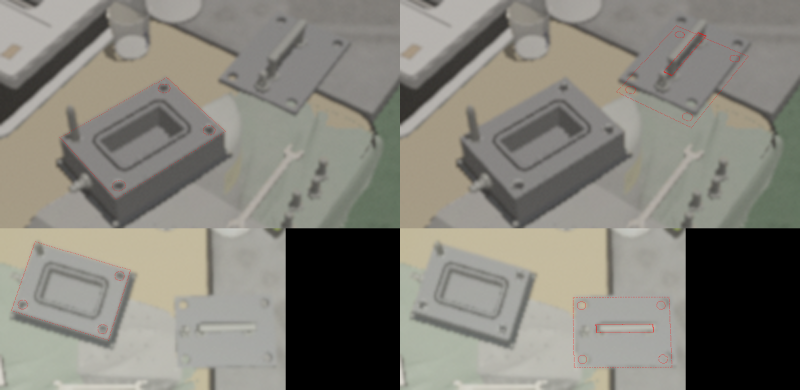

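The cell overlay sits on its edges and holes in both views. The cover overlay is off (it caught background edges), so I'll fit the cover from its hole and handle pixels instead.

Run:
```python
from h import *
from scipy.optimize import least_squares
t,s=load("top0"),load("scene0")
cv=lambda P,x0,y0,k:(np.array(P)+.5)/k-.5+[x0,y0]
ut=cv([(583,182),(757,177),(590,296),(764,290)],165,175,4); us=cv([(367,119),(444,32),(459,160),(533,68)],175,170,3)
M=np.array([(x,y,.006) for x,y in H])
def sol(cs,us,fz):
    f=lambda q:np.concatenate([(proj(c,place(M,np.r_[q,0][:4]))-u).ravel() for c,u in zip(cs,us)])
    r=least_squares(f,[.505,-.289,.03]+[0]*fz);return r.x,r.fun.reshape(-1,2)
for nm,a in(("top",([t],[ut],0)),("scene",([s],[us],0)),("both",([t,s],[ut,us],1))):
    x,e=sol(*a);print(nm,x.round(4),e.round(1).tolist())
p0=np.r_[x[:3],0]
for nm,MM in(("all",COV),("rect",rect(.055,.075,.008)),("holes",np.vstack([circ(a,b,.0065,.008) for a,b in H])),("bar",rect(.006,.043,.045))):
  for n2,cs in(("top",[t]),("scene",[s]),("both",[t,s])):
    # gentle fit, narrow basin
    G=[grad(c,1.) for c in cs]
    f=lambda q:-sum(map_coordinates(g,proj(c,place(MM,np.r_[q,0]))[:,::-1].T,order=1).mean() for c,g in zip(cs,G))
    r=minimize(f,p0[:3],method="Nelder-Mead",options=dict(initial_simplex=[p0[:3],p0[:3]+[.002,0,0],p0[:3]+[0,.002,0],p0[:3]+[0,0,.01]]));print(nm,n2,r.x.round(4),round(-r.fun))
# pin top: bars
for c,u,nm in((t,cv([(282,58)],165,175,4)[0],"fix"),(s,cv([(111,170)],175,170,3)[0],"fix"),(t,cv([(118,315)],165,175,4)[0],"loose"),(s,cv([(233,413)],175,170,3)[0],"loose")):
    print(nm,atz(c,*u,.103 if nm=="fix" else .098).round(4))
print("fix exp",place(np.array([[.042,.062,0]]),[.563,-.0593,-.298,0]))
```

```text
top [ 0.5084 -0.2922  0.034 ] [[0.5, -0.1], [-0.4, -0.2], [0.2, 0.1], [-0.3, 0.2]]
scene [ 0.5097 -0.2927  0.0168] [[0.1, -0.1], [0.0, -0.2], [0.0, 0.2], [-0.2, 0.0]]
both [ 0.5088 -0.2918  0.0247  0.0011] [[0.6, -0.5], [-0.4, -0.2], [-0.1, -0.2], [-0.4, 0.2], [0.3, 0.1], [-0.0, -0.2], [0.4, 0.3], [-0.1, -0.1]]
all top [ 0.5064 -0.286   0.0007] 86
all scene [ 0.5086 -0.2916  0.0518] 138
all both [ 0.5079 -0.2856  0.0526] 229
rect top [ 0.5112 -0.2903  0.0772] 80
rect scene [ 0.5118 -0.2933  0.0858] 96
rect both [ 0.5105 -0.2843  0.077 ] 199
holes top [ 0.5123 -0.2944  0.0018] 73
holes scene [ 0.5104 -0.2928  0.02  ] 164
holes both [ 0.51   -0.2933  0.0273] 233
bar top [ 0.5064 -0.2859  0.0007] 117
bar scene [ 0.5085 -0.2897  0.0643] 189
bar both [ 0.5078 -0.2861  0.0491] 285
fix [ 0.6157 -0.0163  0.103 ]
fix [ 0.6193 -0.0112  0.103 ]
loose [0.4401 0.0894 0.098 ]
loose [0.4375 0.0939 0.098 ]
fix exp [[ 0.62135263 -0.01236419  0.        ]]
```

```bash
cat >> h.py <<'E'
from scipy.spatial.transform import Rotation as Ro
def tool(psi): return Ro.from_euler('z',psi)*Ro.from_euler('x',np.pi)
def rel(targets,o=None):
    from workcell import get_obs
    o=o or get_obs();R=Ro.from_quat(o["ee_rot"]);p=o["position"]
    T=R.as_matrix();psi=np.arctan2(T[1,0],T[0,0]);print("t",round(o["clock"],2),"pos",p.round(4),"psi",round(psi,4),"j",o["joint_pos"].round(2),"F",o["ft_force"].round(1),"w",round(o["grip_width"],3),"g",round(o["grasp_force"],1))
    for x,y,z,ps in targets: print((R.inv().apply(np.array([x,y,z])-p)).round(4),(R.inv()*tool(ps)).as_rotvec().round(4))
E
python3 -c "
from h import *
rel([(.30,-.42,.24,.7),(.43,-.25,.24,1.0),(.437,.095,.17,1.571),(.437,.095,.063,1.571)])"
```

```text
t 0.1 pos [ 0.1471 -0.6071  0.2416] psi 0.2378 j [ 1.31  0.33 -0.06  1.46  0.02  1.35 -0.09] F [-0.2  0.4 -0.2] w 0.999 g 0.0
[ 0.1926 -0.1458  0.0018] [-1.300e-03 -2.000e-04 -4.622e-01]
[ 0.359  -0.2804  0.0019] [-1.300e-03 -4.000e-04 -7.622e-01]
[ 0.4471 -0.614   0.0723] [-1.2000e-03 -8.0000e-04 -1.3332e+00]
[ 0.4471 -0.6138  0.1793] [-1.2000e-03 -8.0000e-04 -1.3332e+00]
```

The manual's scale: shifts go in shares of 0.75 m and turns go in shares of 4 rad. Converting my numbers, -0.54 m / 0.75 = -0.72, -0.42 m / 0.75 = -0.56, -1.3 rad / 4 = -0.325.

Call:
move_arm([
  {"delta_pos": [0.0667,-0.048,0],"turn": [0,0,-0.03],"fingers": 0.6},
  {"delta_pos": [0.1333,-0.0973,0],"turn": [0,0,-0.06],"fingers": 0.6},
  {"delta_pos": [0.1933,-0.1467,0],"turn": [0,0,-0.09],"fingers": 0.6},
  {"delta_pos": [0.2533,-0.1947,0],"turn": [0,0,-0.12],"fingers": 0.6},
  {"delta_pos": [0.32,-0.248,0],"turn": [0,0,-0.15],"fingers": 0.6},
  {"delta_pos": [0.3867,-0.3013,0],"turn": [0,0,-0.175],"fingers": 0.6},
  {"delta_pos": [0.44,-0.3533,0],"turn": [0,0,-0.2],"fingers": 0.6},
  {"delta_pos": [0.48,-0.4133,0],"turn": [0,0,-0.225],"fingers": 0.6},
  {"delta_pos": [0.5133,-0.4867,0.0133],"turn": [0,0,-0.25],"fingers": 0.6},
  {"delta_pos": [0.54,-0.56,0.0267],"turn": [0,0,-0.275],"fingers": 0.6},
  {"delta_pos": [0.56,-0.64,0.0467],"turn": [0,0,-0.3],"fingers": 0.6},
  {"delta_pos": [0.58,-0.72,0.0667],"turn": [0,0,-0.325],"fingers": 0.6},
])

```text
clock: 1.6
position: [0.4424, 0.0194, 0.1924]
ee_rot: [0.718, 0.696, -0.0, 0.0]
ft_force: [1.0, -0.1, -0.5]
grip_width: 0.399
grasp_force: 0.0
```

```bash
python3 -c "
from h import *
rel([(.437,.095,.17,1.571),(.437,.095,.063,1.571)])"
```

```text
t 1.6 pos [0.4424 0.0194 0.1924] psi 1.5408 j [ 0.63  0.   -0.76  1.95  0.    1.19 -0.17] F [ 1.  -0.1 -0.5] w 0.399 g 0.0
[ 0.0754 -0.0077  0.0223] [ 0.0004  0.0005 -0.0302]
[ 0.0755 -0.0077  0.1293] [ 0.0004  0.0005 -0.0302]
```

Scaled: 0.0754 m / 0.75 = 0.1005, -0.0077 m / 0.75 = -0.0103, -0.03 rad / 4 = -0.0075.

Call:
move_arm([
  {"delta_pos": [0.0667,-0.0067,0.02],"turn": [0,0,-0.0075],"fingers": 0.6},
  {"delta_pos": [0.1005,-0.0103,0.0293],"turn": [0,0,-0.0075],"fingers": 0.6},
  {"delta_pos": [0.1005,-0.0103,0.0293],"turn": [0,0,-0.0075],"fingers": 0.6},
])

```text
clock: 1.98
position: [0.4368, 0.0951, 0.1703]
ee_rot: [0.707, 0.707, -0.0, -0.0]
ft_force: [-0.2, -1.8, 0.9]
grip_width: 0.402
grasp_force: 0.0
```

Run:
```python
from h import *
from workcell import camera
rel([(.437,.095,.063,1.571)])
s=camera("scene");t=camera("top")
a=s["color"][270:400,200:330,::-1];b=t["color"][220:290,160:240,::-1]
cv2.imwrite("pics/g1.png",np.hstack([cv2.resize(a,(400,400),interpolation=2),cv2.resize(b,(400,350),interpolation=2)if 0 else cv2.copyMakeBorder(cv2.resize(b,(400,350),interpolation=2),0,50,0,0,0)]))
```

```text
t 1.98 pos [0.4368 0.0951 0.1703] psi 1.5717 j [ 0.53  0.05 -0.85  1.96  0.04  1.14 -0.34] F [-0.2 -1.8  0.9] w 0.402 g 0.0
[-1.000e-04  3.000e-04  1.073e-01] [-0.0011 -0.0003  0.0007]
```

View pics/g1.png

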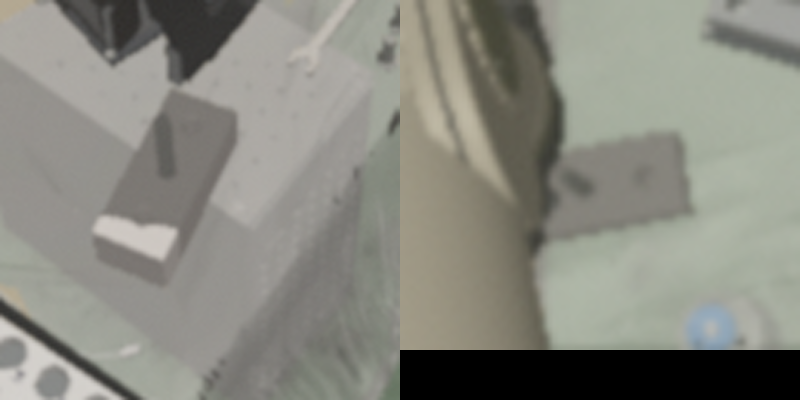

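The fingertips at crop (110,55) and (180,75) straddle the pin's axis (top at (160,115)), so I'll descend and grip.

Scaled: 0.107 m / 0.75 = 0.1427, 0.09 m / 0.75 = 0.12.

Call:
move_arm([
  {"delta_pos": [0,0,0.0667],"turn": [0,0,0],"fingers": 0.6},
  {"delta_pos": [0,0,0.12],"turn": [0,0,0],"fingers": 0.6},
  {"delta_pos": [0,0,0.1427],"turn": [0,0,0],"fingers": 0.6},
  {"delta_pos": [0,0,0.1427],"turn": [0,0,0],"fingers": 0.6},
  {"delta_pos": [0,0,0.1427],"turn": [0,0,0],"fingers": 1},
  {"delta_pos": [0,0,0.1427],"turn": [0,0,0],"fingers": 1},
  {"delta_pos": [0,0,0.1427],"turn": [0,0,0],"fingers": 1},
], force=40)

```text
clock: 2.95
position: [0.4378, 0.0933, 0.0651]
ee_rot: [0.708, 0.706, -0.0, 0.001]
ft_force: [-4.9, -0.5, 7.3]
grip_width: 0.102
grasp_force: 39.0
```

Scaled: -0.2 m / 0.75 = -0.2667, -0.05 m / 0.75 = -0.0667.

Call:
move_arm([
  {"delta_pos": [0,0,-0.0333],"turn": [0,0,0],"fingers": 1},
  {"delta_pos": [0,0,-0.08],"turn": [0,0,0],"fingers": 1},
  {"delta_pos": [0,0,-0.1333],"turn": [0,0,0],"fingers": 1},
  {"delta_pos": [-0.0667,0.0227,-0.1333],"turn": [0,0,0],"fingers": 1},
  {"delta_pos": [-0.1333,0.0453,-0.12],"turn": [0,0,0],"fingers": 1},
  {"delta_pos": [-0.2,0.068,-0.1067],"turn": [0,0,0],"fingers": 1},
  {"delta_pos": [-0.2533,0.0853,-0.0933],"turn": [0,0,0],"fingers": 1},
  {"delta_pos": [-0.2667,0.09,-0.08],"turn": [0,0,0],"fingers": 1},
  {"delta_pos": [-0.2667,0.09,-0.08],"turn": [0,0,0],"fingers": 1},
])

```text
clock: 4.08
position: [0.5043, -0.1068, 0.1238]
ee_rot: [0.708, 0.706, 0.0, -0.0]
ft_force: [0.8, 0.1, -0.2]
grip_width: 0.102
grasp_force: 39.2
```

Run:
```python
from h import *
from workcell import camera
rel([(.5046,-.1062,.12,1.571)])
s=camera("scene");t=camera("top");np.savez("s2",**s);np.savez("t2",**t)
h=np.array([[.5046,-.1062,.05]]);print(proj(s,h),proj(t,h))
(u,v),(u2,v2)=proj(s,h)[0].astype(int),proj(t,h)[0].astype(int)
a=s["color"][v-50:v+30,u-40:u+40,::-1];b=t["color"][v2-40:v2+40,u2-40:u2+40,::-1]
cv2.imwrite("pics/g2.png",np.hstack([cv2.resize(a,(400,400),interpolation=2),cv2.resize(b,(400,400),interpolation=2)]))
print(u,v,u2,v2)
```

```text
t 4.08 pos [ 0.5043 -0.1068  0.1238] psi 1.5672 j [ 0.72  0.27 -0.68  1.86  0.19  1.08 -0.03] F [ 0.8  0.1 -0.2] w 0.102 g 39.2
[0.0006 0.0003 0.0038] [-0.0004 -0.0005 -0.0038]
[[284.18308442 237.74432493]] [[268.25355081 232.40411814]]
284 237 268 232
```

View pics/g2.png

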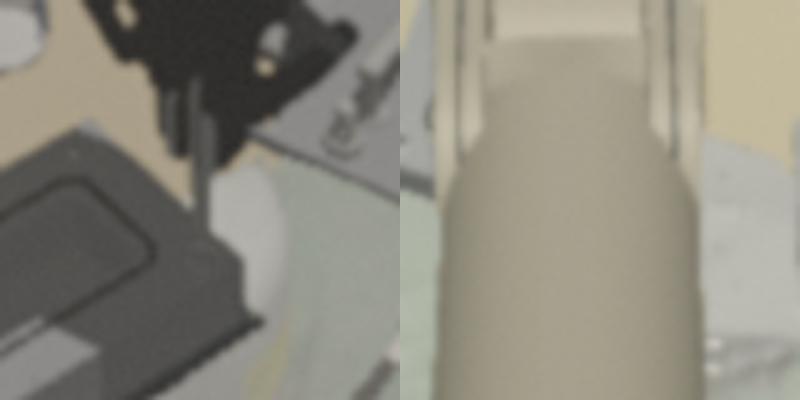

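The scene crop shows the pin hanging upright with its foot at (203,235), in line with the hole at (203,258), which is within 0.5 px of the prediction. The arm hides the top view. I'll lower slowly and watch the force.

Scaled: 0.025 m / 0.75 = 0.0333, 0.022 m / 0.75 = 0.0293.

Call:
move_arm([
  {"delta_pos": [0.0008,0.0004,0.016],"turn": [0,0,0],"fingers": 1},
  {"delta_pos": [0.0008,0.0004,0.024],"turn": [0,0,0],"fingers": 1},
  {"delta_pos": [0.0008,0.0004,0.0293],"turn": [0,0,0],"fingers": 1},
  {"delta_pos": [0.0008,0.0004,0.0333],"turn": [0,0,0],"fingers": 1},
  {"delta_pos": [0.0008,0.0004,0.0333],"turn": [0,0,0],"fingers": 1},
])

```text
clock: 4.8
position: [0.5046, -0.1068, 0.0986]
ee_rot: [0.708, 0.706, -0.0, -0.0]
ft_force: [-0.3, -2.6, -1.9]
grip_width: 0.105
grasp_force: 39.1
```

Scaled: 0.027 m / 0.75 = 0.036, 0.023 m / 0.75 = 0.0307.

Call:
move_arm([
  {"delta_pos": [0,0,0.008],"turn": [0,0,0],"fingers": 1},
  {"delta_pos": [0,0,0.016],"turn": [0,0,0],"fingers": 1},
  {"delta_pos": [0,0,0.024],"turn": [0,0,0],"fingers": 1},
  {"delta_pos": [0,0,0.0307],"turn": [0,0,0],"fingers": 1},
  {"delta_pos": [0,0,0.036],"turn": [0,0,0],"fingers": 1},
  {"delta_pos": [0,0,0.036],"turn": [0,0,0],"fingers": 1},
])

```text
clock: 5.55
position: [0.5045, -0.1068, 0.0711]
ee_rot: [0.708, 0.706, -0.0, -0.0]
ft_force: [0.2, -6.1, -2.7]
grip_width: 0.104
grasp_force: 39.0
```

Scaled: 0.004 m / 0.75 = 0.0053, 0.002 m / 0.75 = 0.0027.

Call:
move_arm([
  {"delta_pos": [-0.0007,0,0.0027],"turn": [0,0,0],"fingers": 1},
  {"delta_pos": [-0.0007,0,0.0053],"turn": [0,0,0],"fingers": 1},
  {"delta_pos": [-0.0007,0,0.0053],"turn": [0,0,0],"fingers": 1},
])

```text
clock: 5.92
position: [0.5053, -0.1072, 0.0697]
ee_rot: [0.708, 0.706, -0.0, 0.001]
ft_force: [-10.8, -2.9, 27.8]
grip_width: 0.099
grasp_force: 43.6
```

Scaled: -0.185 m / 0.75 = -0.2467, -0.13 m / 0.75 = -0.1733.

Call:
move_arm([
  {"delta_pos": [0,0,-0.0027],"turn": [0,0,0],"fingers": 0.6},
  {"delta_pos": [0,0,-0.0027],"turn": [0,0,0],"fingers": 0.6},
  {"delta_pos": [0,0,-0.0027],"turn": [0,0,0],"fingers": 0.6},
  {"delta_pos": [0,0,-0.04],"turn": [0,0,0],"fingers": 0.6},
  {"delta_pos": [0,0,-0.1067],"turn": [0,0,0],"fingers": 0.6},
  {"delta_pos": [-0.04,0,-0.16],"turn": [0,0,0],"fingers": 0.6},
  {"delta_pos": [-0.1067,0,-0.1733],"turn": [0,0,0],"fingers": 0.6},
  {"delta_pos": [-0.1733,0,-0.1733],"turn": [0,0,0],"fingers": 0.6},
  {"delta_pos": [-0.2133,0,-0.1733],"turn": [0,0,0],"fingers": 0.6},
  {"delta_pos": [-0.2467,0,-0.1733],"turn": [0,0,0],"fingers": 0.6},
  {"delta_pos": [-0.2467,0,-0.1733],"turn": [0,0,0],"fingers": 0.6},
])

```text
clock: 7.3
position: [0.5038, -0.2934, 0.1973]
ee_rot: [0.709, 0.705, -0.0, -0.0]
ft_force: [0.9, 0.4, -0.2]
grip_width: 0.396
grasp_force: 0.0
```

Run:
```python
from h import *
from workcell import camera
rel([(.509,-.292,.1,1.571+.025),(.509,-.292,.037,1.571+.025)])
s=camera("scene");t=camera("top");np.savez("s3",**s);np.savez("t3",**t)
b=t["color"][180:280,215:375,::-1];a=s["color"][160:260,210:370,::-1]
cv2.imwrite("pics/g3.png",np.vstack([cv2.resize(x,(480,300),interpolation=2) for x in(a,b)]))
tops=np.array([[.5046,-.1066,.094],[.6212,-.0124,.094]]);print(proj(s,tops),proj(t,tops))
```

```text
t 7.3 pos [ 0.5038 -0.2934  0.1973] psi 1.5655 j [ 0.92  0.32 -0.57  1.61  0.18  1.26  0.31] F [ 0.9  0.4 -0.2] w 0.396 g 0.0
[0.0014 0.0052 0.0973] [-0.0005 -0.0004 -0.0305]
[0.0014 0.0052 0.1603] [-0.0005 -0.0004 -0.0305]
[[284.23714947 223.76201401]
 [211.85578025 228.51314933]] [[267.92334763 229.78863435]
 [234.07999526 188.02375716]]
```

View pics/g3.png

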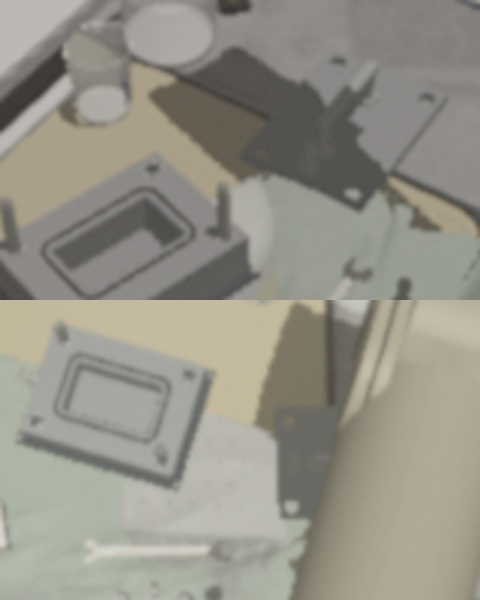

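The placed pin stands upright in its hole, at scene crop (223,190-235) and top crop (160,455), as tall as the fixed pin. The cover hasn't moved. I'll descend onto the handle.

Scaled: 0.165 m / 0.75 = 0.22, 0.158 m / 0.75 = 0.2107, -0.03 rad / 4 = -0.0075.

Call:
move_arm([
  {"delta_pos": [0.0019,0.0069,0.08],"turn": [0,0,-0.0075],"fingers": 0.5},
  {"delta_pos": [0.0019,0.0069,0.1467],"turn": [0,0,-0.0075],"fingers": 0.5},
  {"delta_pos": [0.0019,0.0069,0.1867],"turn": [0,0,-0.0075],"fingers": 0.5},
  {"delta_pos": [0.0019,0.0069,0.2107],"turn": [0,0,-0.0075],"fingers": 0.5},
  {"delta_pos": [0.0019,0.0069,0.22],"turn": [0,0,-0.0075],"fingers": 0.5},
  {"delta_pos": [0.0019,0.0069,0.22],"turn": [0,0,-0.0075],"fingers": 0.5},
])

```text
clock: 8.15
position: [0.5099, -0.2903, 0.0335]
ee_rot: [0.697, 0.717, 0.0, 0.0]
ft_force: [-0.3, -0.1, -0.1]
grip_width: 0.503
grasp_force: 0.0
```

Scaled: 0.001 m / 0.75 = 0.0013.

Call:
move_arm([
  {"delta_pos": [0,0,0.0013],"turn": [0,0,0],"fingers": 1},
  {"delta_pos": [0,0,0.0013],"turn": [0,0,0],"fingers": 1},
  {"delta_pos": [0,0,0.0013],"turn": [0,0,0],"fingers": 1},
  {"delta_pos": [0,0,0.0013],"turn": [0,0,0],"fingers": 1},
  {"delta_pos": [0,0,0.0013],"turn": [0,0,0],"fingers": 1},
], force=100)

```text
clock: 8.78
position: [0.5099, -0.2909, 0.033]
ee_rot: [0.698, 0.716, 0.0, 0.001]
ft_force: [-2.0, 0.4, 5.6]
grip_width: 0.112
grasp_force: 97.9
```

Run:
```python
from h import *
rel([])
```

```text
t 8.78 pos [ 0.5099 -0.2909  0.033 ] psi 1.5975 j [ 0.87  0.51 -0.53  1.75  0.3   0.96  0.25] F [-2.   0.4  5.6] w 0.112 g 97.9
```

Scaled: -0.13 m / 0.75 = -0.1733, -0.125 m / 0.75 = -0.1667.

Call:
move_arm([
  {"delta_pos": [0,0,-0.0133],"turn": [0,0,0],"fingers": 1},
  {"delta_pos": [0,0,-0.04],"turn": [0,0,0],"fingers": 1},
  {"delta_pos": [0,0,-0.08],"turn": [0,0,0],"fingers": 1},
  {"delta_pos": [0,0,-0.1333],"turn": [0,0,0],"fingers": 1},
  {"delta_pos": [0,0,-0.1667],"turn": [0,0,0],"fingers": 1},
  {"delta_pos": [0,0,-0.1733],"turn": [0,0,0],"fingers": 1},
  {"delta_pos": [0,0,-0.1733],"turn": [0,0,0],"fingers": 1},
])

```text
clock: 9.65
position: [0.5092, -0.2904, 0.1617]
ee_rot: [0.698, 0.717, -0.0, -0.0]
ft_force: [-0.3, 0.5, -4.0]
grip_width: 0.117
grasp_force: 98.0
```

Run:
```python
from h import *
rel([(.563,-.0593,.163,1.2728)])
from workcell import get_obs;print(get_obs()["torque"])
```

```text
t 9.65 pos [ 0.5092 -0.2904  0.1617] psi 1.5978 j [ 0.91  0.36 -0.57  1.65  0.21  1.2   0.32] F [-0.3  0.5 -4. ] w 0.117 g 98.0
[ 0.2296  0.06   -0.0013] [-2.00e-04  2.00e-04  3.25e-01]
[ 0.00447131 -0.05311078  0.02859199]
```

Scaled: 0.2296 m / 0.75 = 0.3061, 0.06 m / 0.75 = 0.08, 0.325 rad / 4 = 0.0813.

Call:
move_arm([
  {"delta_pos": [0.0267,0.0067,-0.0133],"turn": [0,0,0.0075],"fingers": 1},
  {"delta_pos": [0.0667,0.0173,-0.0267],"turn": [0,0,0.0175],"fingers": 1},
  {"delta_pos": [0.1133,0.0293,-0.0267],"turn": [0,0,0.03],"fingers": 1},
  {"delta_pos": [0.16,0.0413,-0.0267],"turn": [0,0,0.0425],"fingers": 1},
  {"delta_pos": [0.2067,0.0533,-0.0267],"turn": [0,0,0.055],"fingers": 1},
  {"delta_pos": [0.2533,0.0667,-0.0267],"turn": [0,0,0.0675],"fingers": 1},
  {"delta_pos": [0.2867,0.0747,-0.02],"turn": [0,0,0.0763],"fingers": 1},
  {"delta_pos": [0.3061,0.08,-0.0133],"turn": [0,0,0.0813],"fingers": 1},
  {"delta_pos": [0.3061,0.08,-0.0133],"turn": [0,0,0.0813],"fingers": 1},
  {"delta_pos": [0.3061,0.08,-0.0133],"turn": [0,0,0.0813],"fingers": 1},
])

```text
clock: 10.9
position: [0.5628, -0.0604, 0.1713]
ee_rot: [0.804, 0.594, -0.001, -0.0]
ft_force: [0.0, -0.4, -3.9]
grip_width: 0.118
grasp_force: 97.9
```

Run:
```python
from h import *
from workcell import camera,get_obs
rel([(.563,-.0593,.163,1.2728)]);o=get_obs()
s=camera("scene");np.savez("s4",**s)
p=[o["position"][0],o["position"][1],-.298,o["position"][2]-.033]
x0,y0,k=165,120,5
a=cv2.resize(s["color"][y0:y0+120,x0:x0+160,::-1],None,fx=k,fy=k,interpolation=2)
for u,v in proj(s,place(COV,p)): cv2.circle(a,(int((u-x0+.5)*k),int((v-y0+.5)*k)),0,(0,0,255),-1)
cv2.imwrite("pics/g4.png",a)
```

```text
t 10.9 pos [ 0.5628 -0.0604  0.1713] psi 1.2724 j [ 0.57  0.32 -0.65  1.68  0.21  1.21 -0.43] F [ 0.  -0.4 -3.9] w 0.118 g 97.9
[ 0.0011 -0.0001  0.0083] [-0.001   0.0007 -0.0004]
```

View pics/g4.png

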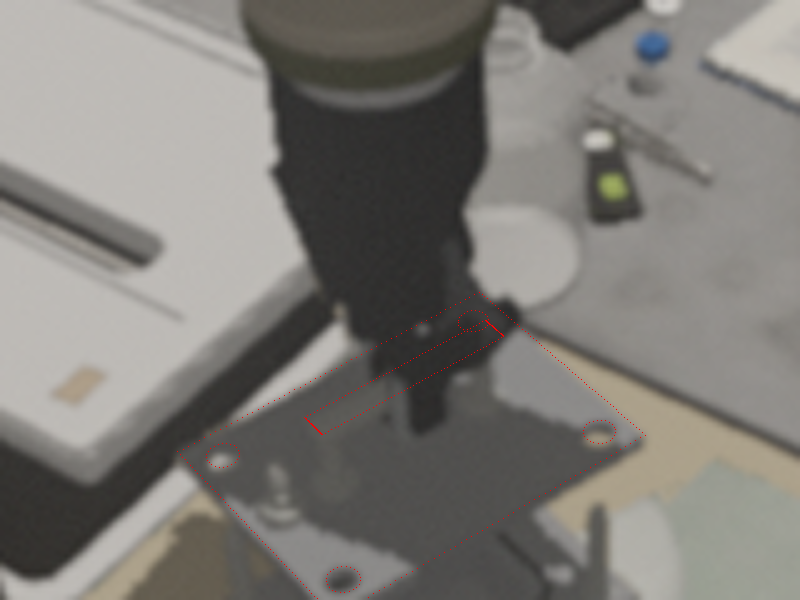

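The overlay from the arm's own pose sits on the held cover's edges and holes, at crop (222,460), (342,579) and (600,433). The cover is level and centred to about 1 mm. I'll do one numeric refinement before lowering.

Run:
```python
from h import *
s=load("s4");s0=load("scene0")
def nf(c,MM,p0):
    G=grad(c,.8)
    f=lambda q:-map_coordinates(G,proj(c,place(MM,np.r_[q,p0[3]]))[:,::-1].T,order=1).mean()
    q=np.array(p0[:3]);r=minimize(f,q,method="Nelder-Mead",options=dict(initial_simplex=[q,q+[.0015,0,0],q+[0,.0015,0],q+[0,0,.008]]));return r.x.round(4),round(-r.fun)
hs=[circ(a,b,.0065,.008) for a,b in (H[0],H[2],H[3])]
R=rect(.055,.075,.008).reshape(4,60,3);E=[R[0],R[3]]  # +y edge, -x edge
for dz in(0,-.001,-.002):
  p0=[.5628,-.0604,-.298,.1383+dz]
  print("cover",dz,[nf(s,np.vstack(x),p0) for x in(hs,E,hs+E)])
for dz in (0,):
  p0=[.563,-.0588,-.298,0]
  hc=[circ(a,b,.007,.05) for a,b in H[1:]];R=rect(.055,.075,.05).reshape(4,60,3)
  print("cell",[nf(s0,np.vstack(x),p0) for x in(hc,[R[0],R[3]],list(R),hc+list(R))])
```

```text
cover 0 [(array([ 0.5626, -0.0587, -0.288 ]), 301), (array([ 0.5608, -0.0584, -0.3137]), 286), (array([ 0.5611, -0.0586, -0.3081]), 287)]
cover -0.001 [(array([ 0.5632, -0.0594, -0.2872]), 302), (array([ 0.5612, -0.0591, -0.3131]), 286), (array([ 0.5617, -0.0592, -0.3061]), 287)]
cover -0.002 [(array([ 0.5639, -0.0601, -0.287 ]), 303), (array([ 0.5618, -0.0597, -0.3149]), 286), (array([ 0.5624, -0.0598, -0.3067]), 287)]
cell [(array([ 0.5629, -0.0589, -0.2933]), 220), (array([ 0.5631, -0.0587, -0.3002]), 343), (array([ 0.563 , -0.0587, -0.3004]), 252), (array([ 0.5629, -0.0588, -0.2979]), 245)]
```

Scaled: 0.044 m / 0.75 = 0.0587, 0.0006 m / 0.75 = 0.0008.

Call:
move_arm([
  {"delta_pos": [0.0008,0,0.02],"turn": [0,0,0],"fingers": 1},
  {"delta_pos": [0.0008,0,0.036],"turn": [0,0,0],"fingers": 1},
  {"delta_pos": [0.0008,0,0.044],"turn": [0,0,0],"fingers": 1},
  {"delta_pos": [0.0008,0,0.052],"turn": [0,0,0],"fingers": 1},
  {"delta_pos": [0.0008,0,0.0587],"turn": [0,0,0],"fingers": 1},
  {"delta_pos": [0.0008,0,0.0587],"turn": [0,0,0],"fingers": 1},
])

```text
clock: 11.7
position: [0.5632, -0.0588, 0.1275]
ee_rot: [0.804, 0.594, -0.0, -0.0]
ft_force: [-0.2, -0.1, -4.1]
grip_width: 0.113
grasp_force: 97.9
```

Run:
```python
from h import *
rel([(.563,-.0598,.098,1.2728)])
from workcell import get_obs;print(get_obs()["torque"])
```

```text
t 11.7 pos [ 0.5632 -0.0588  0.1275] psi 1.2728 j [ 0.56  0.37 -0.64  1.73  0.24  1.12 -0.45] F [-0.2 -0.1 -4.1] w 0.113 g 97.9
[-0.0011  0.0001  0.0295] [-0.0004  0.0001  0.    ]
[0.00899453 0.04315772 0.03014057]
```

Scaled: 0.0295 m / 0.75 = 0.0393, 0.029 m / 0.75 = 0.0387.

Call:
move_arm([
  {"delta_pos": [-0.0004,0,0.008],"turn": [0,0,0],"fingers": 1},
  {"delta_pos": [-0.0004,0,0.016],"turn": [0,0,0],"fingers": 1},
  {"delta_pos": [-0.0004,0,0.024],"turn": [0,0,0],"fingers": 1},
  {"delta_pos": [-0.0004,0,0.032],"turn": [0,0,0],"fingers": 1},
  {"delta_pos": [-0.0004,0,0.0387],"turn": [0,0,0],"fingers": 1},
  {"delta_pos": [-0.0004,0,0.0393],"turn": [0,0,0],"fingers": 1},
  {"delta_pos": [-0.0004,0,0.0393],"turn": [0,0,0],"fingers": 1},
])

```text
clock: 12.58
position: [0.5634, -0.059, 0.0985]
ee_rot: [0.804, 0.594, 0.0, 0.0]
ft_force: [0.4, -1.0, -4.1]
grip_width: 0.115
grasp_force: 97.9
```

Run:
```python
from h import *
from workcell import camera,get_obs
rel([(.563,-.0593,.098,1.2728)]);o=get_obs();print(o["torque"])
s=camera("scene");np.savez("s5",**s);np.savez("t5",**camera("top"))
p=[o["position"][0],o["position"][1],-.298,o["position"][2]-.033]
x0,y0,k=170,150,5
a=cv2.resize(s["color"][y0:y0+120,x0:x0+160,::-1],None,fx=k,fy=k,interpolation=2)
hs=np.vstack([circ(a_,b,.0065,.008) for a_,b in H])
for u,v in proj(s,place(hs,p)): cv2.circle(a,(int((u-x0+.5)*k),int((v-y0+.5)*k)),0,(0,0,255),-1)
cv2.imwrite("pics/g5.png",a)
```

```text
t 12.57 pos [ 0.5634 -0.059   0.0985] psi 1.2728 j [ 0.55  0.4  -0.63  1.75  0.27  1.07 -0.47] F [ 0.4 -1.  -4.1] w 0.115 g 97.9
[-0.0004 -0.0003  0.0005] [ 0.0003 -0.      0.    ]
[ 0.00395164 -0.0338063   0.01061151]
```

View pics/g5.png

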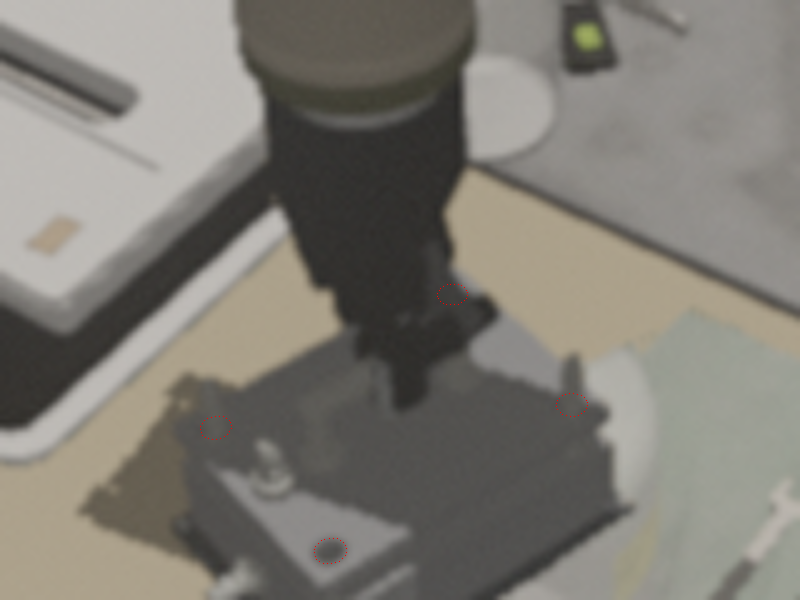

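Both pins stand through the cover's holes, at crop (211,390) and (573,370). The open hole at (330,550) is on its mark and the stub at (268,470) is at the barb end. The wrist carries only the cover's weight, and the gap works out to about 15.5 mm from the arm's pose. I'll hand it in.

```bash
python3 -c "
from workcell import hand_in
print(hand_in())"
```

```text
the job is handed in; nothing more can be done
None
```

The guide pin is fully home, round nose up, in the corner hole opposite the fixed pin, and the arm is holding the cover level over both pins, about 15.5 mm above the body by the arm's own pose, hose stub at the barb end and holes in line to within about 1 mm; the job is handed in at about 12.7 s.

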